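# Make up two baking-lesson kits

## Task

Make up the two trays for the baking lesson from the stock on the bench. The orange tray gets the square cutter, the green-capped ginger jar and the red colouring bottle; the blue tray gets the round cutter and the yellow-capped sugar jar. Put each cutter in its tray's large compartment, lying flat with its handle up, and stand each jar or bottle upright in a small compartment of its own; leave the rest of the stock standing where it is.

Things in the scene. Friction and masses are not known exactly. Their poses are not given: they have to be found in the camera images.
- orange_tray: Orange plastic kit tray with one large and two small compartments. Compartments in a row along its y; origin: centre of underside, z up. 96 mm (x) by 244 mm (y); walls and dividers 4 mm thick, tops at z = 28, floors at z = 4 mm. Compartments are 88 mm wide inside in x, centred on x = 0. Large: centre y = -74 mm, 88 mm long; small: centres y = +9 and +83 mm, 70 mm long. Large end away from the robot; tray is fixed, yaw varies.
- blue_tray: Blue plastic kit tray with one large and one small compartment. Compartments in a row along its y; origin: centre of underside, z up. 96 mm (x) by 170 mm (y); walls and dividers 4 mm thick, tops at z = 28, floors at z = 4 mm. Compartments are 88 mm wide inside in x, centred on x = 0. Large: centre y = -37 mm, 88 mm long; small: centre y = +46 mm, 70 mm long. Large end away from the robot; tray is fixed, yaw varies.
- square_cutter: Steel biscuit cutter of square outline, 56 x 56 mm, sides along x and y; blade 30 mm high, 2 mm thick, cutting edge down, with a bow handle over it: pink grip bar 16 mm wide (x), 56 mm long (y), from z = 50 to 64 mm (top), over the centre. Origin: centre of the cutting edge, z up through the handle. About 90 g. Goes in the orange tray.
- ginger_jar: Spice jar with tan ground ginger and a paper label band, cylinder 44 mm in diameter up to z = 66 mm, then a 41 mm green screw cap to 90 mm. Origin: centre of the underside, z up. About 150 g. Goes in the orange tray.
- red_bottle: Small colouring bottle, all red with a white ring at the neck and a paper label band: cylinder 34 mm in diameter up to z = 62 mm, then a narrow nozzle cap to 90 mm. Origin: centre of the underside, z up. About 70 g. Goes in the orange tray.
- round_cutter: Steel biscuit cutter of round outline, 60 mm in diameter; blade 30 mm high, 2 mm thick, cutting edge down, with a bow handle over it: turquoise grip bar 16 mm wide (x), 60 mm long (y), from z = 50 to 64 mm (top), over the centre. Origin: centre of the cutting edge, z up through the handle. About 90 g. Goes in the blue tray.
- sugar_jar: Spice jar with white sugar and a paper label band, cylinder 44 mm in diameter up to z = 66 mm, then a 41 mm yellow screw cap to 90 mm. Origin: centre of the underside, z up. About 150 g. Goes in the blue tray.
- clove_jar: Spice jar with dark brown cloves and a paper label band, cylinder 44 mm in diameter up to z = 66 mm, then a 41 mm black screw cap to 90 mm. Origin: centre of the underside, z up. About 150 g. Not wanted: stays where it is.
- blue_bottle: Small colouring bottle, all blue with a white ring at the neck and a paper label band: cylinder 34 mm in diameter up to z = 62 mm, then a narrow nozzle cap to 90 mm. Origin: centre of the underside, z up. About 70 g. Not wanted: stays where it is.
- finger_cutter: Steel biscuit cutter of oblong outline, 34 mm (x) by 72 mm (y); blade 30 mm high, 2 mm thick, cutting edge down, with a bow handle over it: grey grip bar 16 mm wide (x), 72 mm long (y), from z = 50 to 64 mm (top), over the centre. Origin: centre of the cutting edge, z up through the handle. About 90 g. Not wanted: stays where it is.
There are look-alikes about, which are no part of the job. There is more than one size of the blue_tray; the job needs the largest.

How it is judged:
By the outcome, as a careful person would: the job done as asked, in the order asked, and still so for the second after the job is handed in, with the robot touching nothing.
It also fails if it takes over 122 s, if anything falls off the work surface, if the arm or the gripper's body presses on something with over 40 N, if the wrist force passes 120 N, or if a joint passes its speed limit or range.

## Robot

A 6-joint arm with a two-finger parallel gripper is mounted at the origin on the work surface. World frame = base frame: x ahead of the robot, y to its left, z up, the work surface at z = 0. Lengths are in m, angles in degrees, forces in N, time in s.
With the tool pointing down it reaches from about 0.25 to 0.725 m from the base axis. Payload 9.7 kg.
Tool frame: the origin (TCP) lies at the very end of the fingers, on their centre line; the grasp point (between the pads) lies 19 mm behind it (bot.hold_point_z is the distance from the TCP to the grasp point, in m); z points along the fingers, y is the line along which they close (so a half turn about z gives the same grasp; the last joint's range is limited). The gripper opens to 85 mm and grips with 20 to 120 N. Pads are 22 mm wide; open, the fingers measure 114 mm over their backs; the gripper's body (76 mm by 85 mm) begins 54 mm behind the grasp point. The pads swing forward as they close: fully open they stand 13 mm farther back than shut.
Start: joints at [-69.958, 4.979, 10.078, 95.1, 0, 90], TCP at [0.188, -0.517, 0.231] pointing down, gripper open.
Joint ranges: [-179.16, 179.16], [-48.56, 103.87], [-65.8, 70.77], [-126.05, 130.52], [-82.76, 87.17], [-180, 180]. Speed limits (degrees/s): [127.2, 127.2, 147.25, 180, 180, 180].

## Interface

Orientations are given as [roll, pitch, yaw] about the fixed x, y, z axes, in that order (R = Rz(yaw) Ry(pitch) Rx(roll)).
In Python, from workcell import bot gives the robot as it stands.
- The arm moves only by the tool play_rows, never from a script. Its argument "targets" is a list of rows, each an object with "grip": the closure in counts, from 0 (fully open) to 255 (shut); "linear": the shift along the world's x, y, z in cm, a list of three; "delta_rot": the turn, a rotation vector about the world's x, y, z in rad, a list of three. A call has 1 to 10 rows; each row is the pose to reach, as a shift and turn from the pose commanded when the call began; what a row does not reach only later rows make up. A row lasts 1/10 s, in which the tool goes at most 50 mm and 8.59 degrees, less where a joint would pass 70% of its speed; a pose out of reach is approached as far as the arm can. A call with a gripper value outside its range is refused whole. The fingers move at their own pace and stop on an object; "force" is the grip in N (left out, the last holds). Time passes only in rows, so rows that repeat a pose let the fingers close. It gives the time, the measured TCP pose, the force, the opening and the grip force at its end, in the units of the state.
- bot.get_obs(): the state, without advancing time (a new reading comes with each control period).
- bot.camera(name): name is "side" or "top" or "wrist"; returns a dict with "color" (480x640x3 uint8, red, green, blue), "range_z" (480x640 float32, m along the optical axis (not along the pixel's ray), 0 where there is no reading), "fov_y" (degrees; the focal length in pixels is half the picture's height over the tangent of half this angle, whatever the lens; pixels are square), "cx", "cy" (the principal point, pixels), "world_to_cam" (4x4, takes a point from world to camera coordinates). Camera axes: x right, y up, looking along -z (the intrinsics and any distortion apply to the point x, -y, -z); pixel columns grow to the right and rows downward; lengths in m; the calibration is good to about 2 mm. A picture is of the moment at which its call begins.
- bot.job_done(): hands the job in; it is judged then, once.
Trained networks look in a picture, given as the dict that the camera call returned (one of the last four; its "shot" number tells which), for a name from the list of things; names that differ only in an ending like _2 or _b are one class to them, and where a whole thing is asked for, a point or a joint stands for the part that bears it (a point fixed in the world has none). Each returns a list of dicts, best first, with "conf" (0 to 1); they miss things now and then, are a little off and sometimes report something else, mostly with a low value. They report only what shows in the picture. A call takes as long as a camera call. They do not tell look-alikes from the thing itself.
- bot.search_frame(picture, target): "box" ([left, top, right, bottom] in pixels, round what is visible of it).
- bot.trace(picture, target): "pixels" (480x640 bool, what is visible of it) and "box" ([left, top, right, bottom] in pixels, round what is visible of it).
- bot.pinpoint(picture, target): "pixel" ([column, row] in pixels: a listed point, or the origin of a listed thing).
The state is a dict: "time": time; "q": joint angles; "qd": joint speeds; "joint_efforts": joint torques, N m; "ee_pos": TCP position; "tcp_rot": TCP orientation; "wrist_force": force on the tool from outside, world axes, zero at the start; "torque": the same for the moment, N m; "opening": finger opening in m; "grasp_force": force on a finger pad.
Only numpy, scipy, OpenCV 4.12 (cv2) and the standard library are available. Lean on these libraries where they do the work, as an engineer would, in place of code of your own. Each camera call takes 0.05 s, during which the arm holds its last target. There are 200 camera calls.

## Working session

There is one attempt and no reset: what is moved stays moved. The work goes in short steps, Python scripts to look and compute and a tool call to move; the robot and the scene stay as the last step left them, time stands still between calls to the robot, and variables do not carry over. Pictures are saved under pics/ and viewed, at most 14 in all, crops included, and the job is handed in when it is done.

Besides the shell and the picture viewer there is one more tool, called after ">>>" in YAML: its name, and indented under it one key for each argument. play_rows: Moves the arm, as the interface text tells. Its arguments: {"type":"object","properties":{"targets":{"type":"array","items":{"type":"object","properties":{"grip":{"type":"number"},"linear":{"type":"array","items":{"type":"number"}},"delta_rot":{"type":"array","items":{"type":"number"}}}}},"force":{"type":"number"}},"required":["targets"]}

```bash
mkdir -p pics; cat > h.py <<'E'
import numpy as np, cv2
from workcell import bot
def cloud(p):
    d=p["range_z"]; f=240/np.tan(np.radians(p["fov_y"]/2))
    v,u=np.mgrid[0:480,0:640]
    X=np.stack([(u-p["cx"])/f*d,-(v-p["cy"])/f*d,-d,np.ones_like(d)],-1)
    W=X@np.linalg.inv(np.array(p["world_to_cam"])).T
    W=W[...,:3]; W[d<=0]=np.nan
    return W
def save(p,n): cv2.imwrite(f"pics/{n}.png",p["color"][...,::-1])
E
python3 - <<'E'
from h import *
print({k:v for k,v in bot.get_obs().items()})
for c in ["top","side"]:
    p=bot.camera(c); save(p,c+"0"); W=cloud(p)
    print(c,[k for k in p], p["fov_y"],p["cx"],p["cy"])
    np.savez(c+"0.npz",W=W,c=p["color"])
    for n in "orange_tray blue_tray square_cutter ginger_jar red_bottle round_cutter sugar_jar clove_jar blue_bottle finger_cutter".split():
        for r in bot.trace(p,n)[:4]:
            m=r["pixels"]; P=W[m]; P=P[~np.isnan(P[:,0])]
            if len(P)==0: continue
            zt=np.percentile(P[:,2],95); T=P[P[:,2]>zt-.01]
            print(n,round(r["conf"],2),np.round(r["box"]),"med",np.round(np.median(P,0),3),"topz",round(zt,3),"topc",np.round((T.min(0)+T.max(0))/2,3))
E
```

```text
{'time': 0.0, 'q': array([-6.99568378e+01,  5.01143360e+00,  1.00345605e+01,  9.50998897e+01,
        4.37106187e-04,  9.00017490e+01]), 'qd': array([ 0.0552277 ,  0.00370506, -0.08619244,  0.09588839, -0.0790539 ,
        0.01161453]), 'joint_efforts': array([-7.70757033e-04, -5.20380092e+01,  4.64811158e+01,  1.59479119e-02,
       -2.09600444e-05, -2.11472457e-05]), 'ee_pos': array([ 0.18842329, -0.51647148,  0.23058083]), 'tcp_rot': array([-1.79923237e+02, -4.34762585e-04,  2.00414126e+01]), 'wrist_force': array([ 0.09909549,  0.31027888, -0.04132506]), 'torque': array([ 0.0654645 , -0.00508598, -0.03110982]), 'grasp_force': 0.0, 'opening': 0.08524875163729}
top ['color', 'range_z', 'fov_y', 'cx', 'cy', 'world_to_cam', 'shot'] 55.58889928651658 316.7121105110341 239.03038445991166
orange_tray 0.58 [415. 135. 524. 283.] med [ 0.509 -0.273  0.005] topz 0.029 topc [ 0.51  -0.268  0.026]
blue_tray 0.71 [197.  81. 238. 161.] med [0.7   0.217 0.004] topz 0.023 topc [0.696 0.214 0.019]
blue_tray 0.71 [160. 313. 225. 402.] med [0.243 0.251 0.004] topz 0.023 topc [0.244 0.247 0.019]
blue_
[... 1970 characters left out ...]
nd_cutter 0.59 [291. 181. 323. 228.] med [0.436 0.112 0.027] topz 0.064 topc [0.433 0.071 0.071]
sugar_jar 0.67 [364. 217. 402. 278.] med [ 0.546 -0.023  0.061] topz 0.09 topc [ 0.549 -0.009  0.086]
sugar_jar 0.44 [274. 130. 378. 172.] med [0.492 0.313 0.011] topz 0.029 topc [0.491 0.304 0.025]
clove_jar 0.94 [294. 222. 322. 277.] med [ 0.43  -0.023  0.061] topz 0.09 topc [ 0.431 -0.01   0.086]
blue_bottle 0.78 [366. 173. 387. 221.] med [0.559 0.105 0.049] topz 0.085 topc [0.561 0.113 0.083]
finger_cutter 0.6 [289. 183. 320. 229.] med [0.434 0.111 0.027] topz 0.064 topc [0.432 0.07  0.073]
finger_cutter 0.57 [372. 277. 419. 337.] med [ 0.547 -0.13   0.028] topz 0.064 topc [ 0.55 -0.12  0.06]
```

View pics/top0.png

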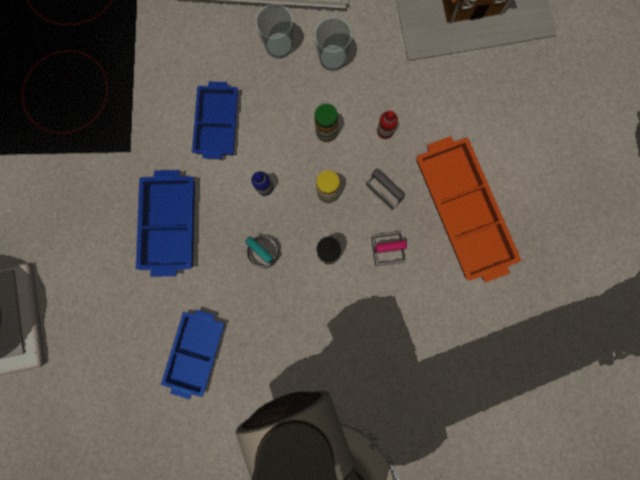

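View pics/side0.png

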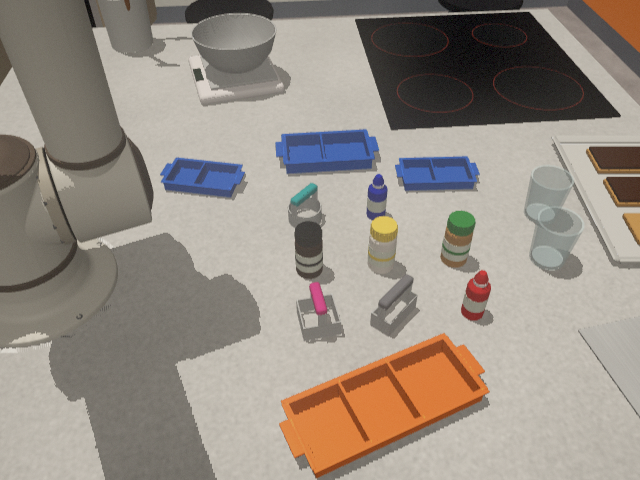

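```bash
python3 - <<'E'
from h import *
a=np.load("top0.npz");b=np.load("side0.npz")
W=np.concatenate([a["W"].reshape(-1,3),b["W"].reshape(-1,3)]);C=np.concatenate([a["c"].reshape(-1,3),b["c"].reshape(-1,3)])
ok=~np.isnan(W[:,0]);W=W[ok];C=C[ok]
def near(x,y,r,z0,z1): 
    m=(np.hypot(W[:,0]-x,W[:,1]-y)<r)&(W[:,2]>z0)&(W[:,2]<z1);return W[m],C[m]
for n,x,y,r in [("orange",.51,-.267,.15),("blue",.492,.305,.12),("blueF",.696,.213,.1),("blueN",.244,.246,.1)]:
    zz=(.024,.034) if n in("orange","blue") else (.017,.027)
    P,_=near(x,y,r,*zz)
    print(n,len(P),cv2.minAreaRect((P[:,:2]*1000).astype(np.float32)))
for n,x,y in [("square",.437,-.119),("round",.433,.118),("finger",.549,-.118)]:
    P,_=near(x,y,.05,.056,.07); print(n,len(P),cv2.minAreaRect((P[:,:2]*1000).astype(np.float32)))
for n,x,y in [("ginger",.672,-.007),("sugar",.55,-.008),("clove",.43,-.008),("red",.67,-.123),("bb",.561,.115),("?",.67,.11)]:
    P,_=near(x,y,.045,.08,.1)
    if len(P)>3: print(n,len(P),cv2.minEnclosingCircle((P[:,:2]*1000).astype(np.float32)))
# anything in top
m=(a["W"][...,2]>.012)
k,l,s,c=cv2.connectedComponentsWithStats(m.astype(np.uint8))
for i in range(1,k):
    if s[i,4]>30: print(s[i],np.round(np.nanmean(a["W"][l==i],0),3))
E
```

```text
orange 7633 ((494.323974609375, -222.18878173828125), (280.85491943359375, 204.53480529785156), 19.88071060180664)
blue 2924 ((491.0429992675781, 304.0785827636719), (206.36610412597656, 110.74346923828125), 0.5201804637908936)
blueF 1834 ((695.6676025390625, 214.2249298095703), (86.43728637695312, 159.44595336914062), 87.1211166381836)
blueN 2052 ((244.90908813476562, 246.47067260742188), (85.74877166748047, 159.4853973388672), 74.60359191894531)
square 635 ((435.9720458984375, -120.35722351074219), (16.319677352905273, 58.0569953918457), 7.450210094451904)
round 545 ((432.6853942871094, 116.497802734375), (60.34273910522461, 17.743465423583984), 46.87653732299805)
finger 808 ((549.4345092773438, -118.38495635986328), (72.65584564208984, 17.255146026611328), 44.91138458251953)
ginger 891 ((673.13134765625, -6.703237056732178), 21.91161346435547)
sugar 906 ((549.1663208007812, -8.412294387817383), 22.01717758178711)
clove 931 ((431.10699462890625, -8.381973266601562), 22.26708984375)
red 183 ((670.1036987304688, -122.51164245605469), 9.733458518981934)
bb 140 ((561.14404296875, 115.22003936767578), 9.510679244995117)
[ 205    0  144   57 2059] [0.883 0.082 0.045]
[ 443    0   69   23 1066] [ 0.903 -0.297  0.04 ]
[ 314   17   38   53 1468] [ 0.832 -0.021  0.056]
[ 192   82   46   78 1150] [0.697 0.215 0.02 ]
[314 104  24  37 738] [ 0.665 -0.006  0.073]
[377 111  21  27 423] [ 0.664 -0.12   0.058]
[ 416  137  105  146 2869] [ 0.51  -0.273  0.026]
[366 169  40  40 542] [ 0.546 -0.115  0.051]
[ 136  170   57  107 2135] [0.491 0.309 0.026]
[316 170  24  33 641] [ 0.544 -0.008  0.077]
[251 172  22  24 371] [0.556 0.113 0.062]
[371 232  36  34 506] [ 0.436 -0.119  0.046]
[245 236  34  33 471] [0.432 0.117 0.049]
[316 237  25  28 540] [ 0.428 -0.008  0.083]
[   0  264   43  112 3936] [0.308 0.578 0.024]
[ 161  310   63   90 1313] [0.243 0.249 0.021]
[ 235  391  150   89 9041] [0.161 0.026 0.247]
```

The top view shows three blue trays: A at (166,222), B at (216,120) and C at (193,353). A is clearly the largest, about 206 mm against 159 mm with tabs. The stock I need is the green cap (326,117), red bottle (388,122), yellow cap (328,185), turquoise cutter (262,248) and pink cutter (390,246).

```bash
python3 - <<'E'
from h import *
a=np.load("top0.npz");b=np.load("side0.npz")
cv2.imwrite("pics/blues.png",cv2.resize(a["c"][70:410,120:290,::-1],None,fx=1.75,fy=1.75,interpolation=cv2.INTER_CUBIC))
W=np.concatenate([a["W"].reshape(-1,3),b["W"].reshape(-1,3)])
C=np.concatenate([a["c"].reshape(-1,3),b["c"].reshape(-1,3)]).astype(int)
org=(C[:,0]>130)&(C[:,2]<70)&(C[:,1]>40); blu=(C[:,2]>90)&(C[:,0]<70)
for n,col,x,y,R,z0 in [("orange",org,.51,-.267,.17,.02),("blue",blu,.492,.305,.13,.02),("F",blu,.696,.213,.1,.014),("N",blu,.244,.246,.1,.014)]:
    m=col&(np.hypot(W[:,0]-x,W[:,1]-y)<R)&(W[:,2]>z0)&(W[:,2]<.035)
    P=W[m][:,:2]; r=cv2.minAreaRect((P*1000).astype(np.float32)); print(n,r,len(P))
    c=np.array(r[0])/1000
    ang=np.radians(r[2]+(0 if r[1][0]>r[1][1] else 90)); 
    d=np.array([np.cos(ang),np.sin(ang)]); d*= -np.sign(d@c)   # tray +y towards robot
    e=np.array([d[1],-d[0]])  # tray x
    s=(P-c)@d*1000; t=(P-c)@e*1000
    h,ed=np.histogram(s[abs(t)<35],bins=np.arange(-145,146,5)); print(dict(zip((ed[:-1]+2.5)[h>25],h[h>25])))
    h,ed=np.histogram(t,bins=np.arange(-60,61,4)); print("x",dict(zip((ed[:-1]+2)[h>20],h[h>20])))
    print("yaw",np.degrees(np.arctan2(-d[0],d[1])))
    for yy in ([-74,9,83] if n=="orange" else [-37,46]): print(yy,np.round((c+d*yy/1000)*1000))
E
```

```text
orange ((511.22698974609375, -268.2076721191406), (280.1173095703125, 107.50833129882812), 20.04143524169922) 6340
{np.float64(-137.5): np.int64(131), np.float64(-132.5): np.int64(177), np.float64(-127.5): np.int64(196), np.float64(-122.5): np.int64(247), np.float64(-117.5): np.int64(190), np.float64(-27.5): np.int64(266), np.float64(42.5): np.int64(40), np.float64(47.5): np.int64(267), np.float64(117.5): np.int64(83), np.float64(122.5): np.int64(260), np.float64(127.5): np.int64(198), np.float64(132.5): np.int64(170), np.float64(137.5): np.int64(131)}
x {np.int64(-54): np.int64(122), np.int64(-50): np.int64(912), np.int64(-46): np.int64(791), np.int64(-42): np.int64(221), np.int64(-38): np.int64(89), np.int64(-34): np.int64(87), np.int64(-30): np.int64(92), np.int64(-26): np.int64(113), np.int64(-22): np.int64(170), np.int64(-18): np.int64(166), np.int64(-14): np.int64(162), np.int64(-10): np.int64(164), np.int64(-6): np.int64(161), np.int64(-2): np.int64(160), np.int64(2): np.int64(156), np.int64(6): np.int64(156), np.int64(10): np.int64(150), np.int64(14): np.int64(153), np.int64(
[... 2767 characters left out ...]
: np.int64(62), np.float64(77.5): np.int64(36)}
x {np.int64(-38): np.int64(189), np.int64(-34): np.int64(140), np.int64(-30): np.int64(24), np.int64(-26): np.int64(24), np.int64(-22): np.int64(26), np.int64(-18): np.int64(37), np.int64(-14): np.int64(53), np.int64(-10): np.int64(47), np.int64(-6): np.int64(52), np.int64(-2): np.int64(50), np.int64(2): np.int64(50), np.int64(6): np.int64(49), np.int64(10): np.int64(44), np.int64(14): np.int64(47), np.int64(18): np.int64(45), np.int64(22): np.int64(26), np.int64(26): np.int64(22), np.int64(30): np.int64(21), np.int64(34): np.int64(90), np.int64(38): np.int64(172), np.int64(42): np.int64(32)}
yaw 74.09182739257812
-37 [281. 236.]
46 [202. 258.]
```

View pics/blues.png

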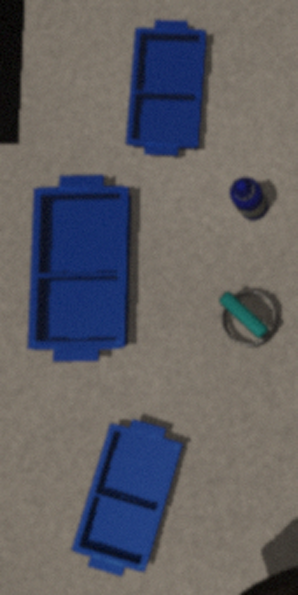

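>>> play_rows:
  targets:
    - {"grip": 0,"linear": [4,5,0],"delta_rot": [0,0,0.13]}
    - {"grip": 0,"linear": [7,10,0],"delta_rot": [0,0,0.26]}
    - {"grip": 0,"linear": [10,15,0],"delta_rot": [0,0,0.4]}
    - {"grip": 0,"linear": [13,20,0],"delta_rot": [0,0,0.54]}
    - {"grip": 0,"linear": [16,25,0],"delta_rot": [0,0,0.68]}
    - {"grip": 0,"linear": [19,30,0],"delta_rot": [0,0,0.82]}
    - {"grip": 0,"linear": [22,35,0],"delta_rot": [0,0,0.96]}
    - {"grip": 0,"linear": [24.0,39.0,0],"delta_rot": [0,0,1.1]}
    - {"grip": 0,"linear": [24.8,39.6,0],"delta_rot": [0,0,1.24]}
    - {"grip": 0,"linear": [24.8,39.6,0],"delta_rot": [0,0,1.35]}

```text
time: 2.1
ee_pos: [0.4379, -0.1174, 0.2313]
tcp_rot: [180.0, -0.0, 97.9]
wrist_force: [-0.1, -0.8, 0.2]
opening: 0.0854
grasp_force: 0.0
```

The crop confirms tray A (crop (80,265)) as the large one. Its divider sits at the place the specification gives. Next is one close look at the square cutter.

```bash
cat >> h.py <<'E'
def wristlook(x,y,z0,z1,r=.05):
    p=bot.camera("wrist"); W=cloud(p).reshape(-1,3)
    with np.errstate(invalid='ignore'): m=(np.hypot(W[:,0]-x,W[:,1]-y)<r)&(W[:,2]>z0)&(W[:,2]<z1)
    o=bot.get_obs(); print("tcp",np.round(o["ee_pos"],4),np.round(o["tcp_rot"],1),"q6",np.round(o["q"],1)[[0,5]])
    P=W[m]
    if len(P)>5: q=(P[:,:2]*1000).astype(np.float32);print(len(P),"rect",cv2.minAreaRect(q),"circ",cv2.minEnclosingCircle(q))
    return p
E
python3 - <<'E'
from h import *
p=wristlook(.436,-.120,.056,.07); save(p,"w1")
E
```

```text
tcp [ 0.4384 -0.117   0.2311] [180.   -0.   98.3] q6 [-15.   66.7]
965 rect ((436.2618713378906, -118.52078247070312), (15.103737831115723, 55.94259262084961), 7.445210933685303) circ ((435.34088134765625, -118.63436889648438), 28.119064331054688)
```

View pics/w1.png

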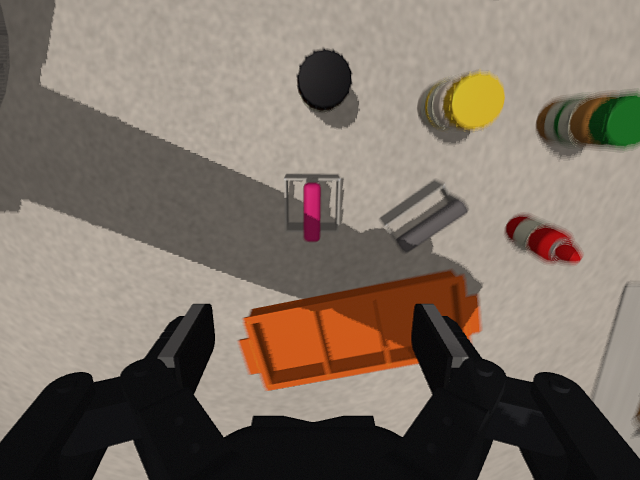

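Pink-handled square cutter at (312,210), as measured. Descending to it.

>>> play_rows:
  targets:
    - {"grip": 90,"linear": [-0.2,-0.2,-5],"delta_rot": [0,0,0]}
    - {"grip": 90,"linear": [-0.2,-0.2,-10],"delta_rot": [0,0,0]}
    - {"grip": 90,"linear": [-0.2,-0.2,-14],"delta_rot": [0,0,0]}
    - {"grip": 90,"linear": [-0.2,-0.2,-17],"delta_rot": [0,0,0]}
    - {"grip": 90,"linear": [-0.2,-0.2,-18.5],"delta_rot": [0,0,0]}
    - {"grip": 90,"linear": [-0.2,-0.2,-19],"delta_rot": [0,0,0]}
    - {"grip": 90,"linear": [-0.2,-0.2,-19],"delta_rot": [0,0,0]}

```text
time: 2.85
ee_pos: [0.4342, -0.1229, 0.0412]
tcp_rot: [-180.0, -0.0, 97.3]
wrist_force: [0.3, 0.3, -0.6]
opening: 0.0551
grasp_force: 0.0
```

>>> play_rows:
  force: 40
  targets:
    - {"grip": 90,"linear": [0.2,0.4,0],"delta_rot": [0,0,0]}
    - {"grip": 255,"linear": [0.2,0.4,0],"delta_rot": [0,0,0]}
    - {"grip": 255,"linear": [0.2,0.4,0],"delta_rot": [0,0,0]}
    - {"grip": 255,"linear": [0.2,0.4,0],"delta_rot": [0,0,0]}
    - {"grip": 255,"linear": [0.2,0.4,0],"delta_rot": [0,0,0]}
    - {"grip": 255,"linear": [0.2,0.4,0],"delta_rot": [0,0,0]}
    - {"grip": 255,"linear": [0.2,0.4,1],"delta_rot": [0,0,0]}
    - {"grip": 255,"linear": [0.2,0.4,4],"delta_rot": [0,0,0]}
    - {"grip": 255,"linear": [0.2,0.4,8],"delta_rot": [0,0,0]}
    - {"grip": 255,"linear": [0.2,0.4,12],"delta_rot": [0,0,0]}

```text
time: 3.85
ee_pos: [0.4359, -0.1186, 0.1628]
tcp_rot: [-180.0, -0.0, 97.4]
wrist_force: [0.9, 0.4, -0.9]
opening: 0.0151
grasp_force: 41.0
```

>>> play_rows:
  targets:
    - {"grip": 255,"linear": [2,-2,0],"delta_rot": [0,0,0.05]}
    - {"grip": 255,"linear": [5,-5,0],"delta_rot": [0,0,0.1]}
    - {"grip": 255,"linear": [8,-8,0],"delta_rot": [0,0,0.15]}
    - {"grip": 255,"linear": [11.5,-10.5,0],"delta_rot": [0,0,0.2]}
    - {"grip": 255,"linear": [13.5,-12,0],"delta_rot": [0,0,0.22]}
    - {"grip": 255,"linear": [14.5,-12.4,0],"delta_rot": [0,0,0.22]}
    - {"grip": 255,"linear": [14.5,-12.4,-3],"delta_rot": [0,0,0.22]}
    - {"grip": 255,"linear": [14.5,-12.4,-6],"delta_rot": [0,0,0.22]}
    - {"grip": 255,"linear": [14.5,-12.4,-8],"delta_rot": [0,0,0.22]}
    - {"grip": 255,"linear": [14.5,-12.4,-9],"delta_rot": [0,0,0.22]}

```text
time: 4.85
ee_pos: [0.5805, -0.2423, 0.0692]
tcp_rot: [-179.9, -0.1, 110.0]
wrist_force: [-0.5, -0.0, -0.2]
opening: 0.0153
grasp_force: 41.0
```

>>> play_rows:
  targets:
    - {"grip": 255,"linear": [0,0,-1],"delta_rot": [0,0,0]}
    - {"grip": 255,"linear": [0,0,-1.8],"delta_rot": [0,0,0]}
    - {"grip": 255,"linear": [0,0,-2.3],"delta_rot": [0,0,0]}
    - {"grip": 255,"linear": [0,0,-2.5],"delta_rot": [0,0,0]}
    - {"grip": 255,"linear": [0,0,-2.5],"delta_rot": [0,0,0]}

```text
time: 5.35
ee_pos: [0.5816, -0.2427, 0.0465]
tcp_rot: [180.0, 0.0, 110.0]
wrist_force: [-0.2, -0.6, -1.0]
opening: 0.0149
grasp_force: 41.0
```

>>> play_rows:
  targets:
    - {"grip": 110,"linear": [0,0,0],"delta_rot": [0,0,0]}
    - {"grip": 110,"linear": [0,0,0],"delta_rot": [0,0,0]}
    - {"grip": 110,"linear": [0,0,0],"delta_rot": [0,0,0]}
    - {"grip": 110,"linear": [0,0,2],"delta_rot": [0,0,0]}
    - {"grip": 110,"linear": [0,0,6],"delta_rot": [0,0,0]}
    - {"grip": 50,"linear": [0,0,11],"delta_rot": [0,0,0]}
    - {"grip": 0,"linear": [0,3,15],"delta_rot": [0,0,-0.14]}
    - {"grip": 0,"linear": [1,7,15.4],"delta_rot": [0,0,-0.28]}
    - {"grip": 0,"linear": [3,11,15.4],"delta_rot": [0,0,-0.42]}
    - {"grip": 0,"linear": [5,15,15.4],"delta_rot": [0,0,-0.56]}

```text
time: 6.35
ee_pos: [0.6321, -0.0915, 0.2015]
tcp_rot: [179.9, -0.0, 77.5]
wrist_force: [1.1, -1.0, 0.2]
opening: 0.0856
grasp_force: 0.0
```

>>> play_rows:
  targets:
    - {"grip": 0,"linear": [2,4,0],"delta_rot": [0,0,-0.14]}
    - {"grip": 0,"linear": [4.2,8.6,0],"delta_rot": [0,0,-0.28]}
    - {"grip": 0,"linear": [4.2,8.6,0],"delta_rot": [0,0,-0.42]}
    - {"grip": 0,"linear": [4.2,8.6,0],"delta_rot": [0,0,-0.56]}
    - {"grip": 0,"linear": [4.2,8.6,0],"delta_rot": [0,0,-0.7]}
    - {"grip": 0,"linear": [4.2,8.6,0],"delta_rot": [0,0,-0.84]}
    - {"grip": 0,"linear": [4.2,8.6,0],"delta_rot": [0,0,-1.0]}

```text
time: 7.05
ee_pos: [0.6735, -0.0065, 0.2004]
tcp_rot: [180.0, -0.0, 20.9]
wrist_force: [0.8, -0.2, -0.2]
opening: 0.0856
grasp_force: 0.0
```

```bash
python3 - <<'E'
from h import *
p=wristlook(.673,-.007,.08,.1); save(p,"w2")
p=bot.camera("top"); W=cloud(p).reshape(-1,3); q=W[(np.hypot(W[:,0]-.581,W[:,1]+.243)<.05)&(W[:,2]>.055)&(W[:,2]<.08)]
print("sq handle",len(q),np.round(q.max(0),3),cv2.minAreaRect((q[:,:2]*1000).astype(np.float32)))
E
```

```text
tcp [ 0.6735 -0.0066  0.2004] [180.   -0.   20.3] q6 [ -0.6 159.1]
2234 rect ((674.481201171875, -4.587379455566406), (41.73876190185547, 42.24485397338867), 21.064611434936523) circ ((673.9057006835938, -4.889318943023682), 21.515220642089844)
sq handle 287 [ 0.594 -0.215  0.071] ((579.7595825195312, -242.3137664794922), (16.443035125732422, 55.029232025146484), 20.757978439331055)
```

View pics/w2.png

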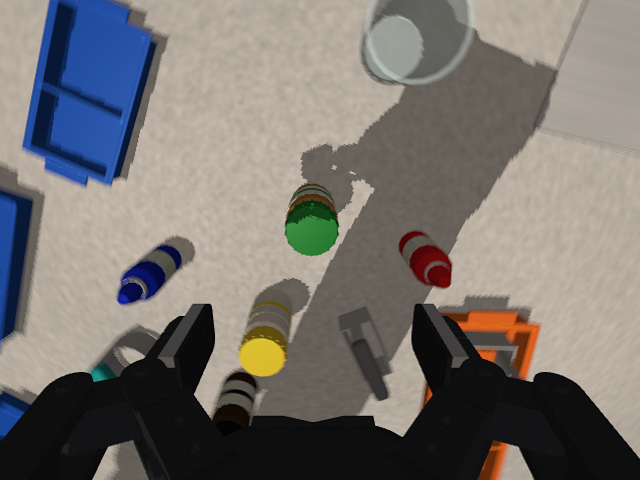

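The ginger jar (green cap, (312,225)) is centred under the gripper, and the square cutter stands well in its compartment.

>>> play_rows:
  targets:
    - {"grip": 0,"linear": [0.1,0.1,-5],"delta_rot": [0,0,0]}
    - {"grip": 0,"linear": [0.1,0.1,-9.5],"delta_rot": [0,0,0]}
    - {"grip": 0,"linear": [0.1,0.1,-13],"delta_rot": [0,0,0]}
    - {"grip": 0,"linear": [0.1,0.1,-15.5],"delta_rot": [0,0,0]}
    - {"grip": 0,"linear": [0.1,0.1,-16.2],"delta_rot": [0,0,0]}
    - {"grip": 0,"linear": [0.1,0.1,-16.2],"delta_rot": [0,0,0]}
    - {"grip": 255,"linear": [0.1,0.1,-16.2],"delta_rot": [0,0,0]}
    - {"grip": 255,"linear": [0.1,0.1,-16.2],"delta_rot": [0,0,0]}
    - {"grip": 255,"linear": [0.1,0.1,-16.2],"delta_rot": [0,0,0]}
    - {"grip": 255,"linear": [0.1,0.1,-16.2],"delta_rot": [0,0,0]}

```text
time: 8.15
ee_pos: [0.6753, -0.0056, 0.04]
tcp_rot: [180.0, -0.1, 21.2]
wrist_force: [-0.7, 0.6, 7.4]
opening: 0.0429
grasp_force: 40.7
```

>>> play_rows:
  targets:
    - {"grip": 255,"linear": [0,0,1],"delta_rot": [0,0,0]}
    - {"grip": 255,"linear": [0,0,4],"delta_rot": [0,0,0]}
    - {"grip": 255,"linear": [0,0,8],"delta_rot": [0,0,0]}
    - {"grip": 255,"linear": [0,0,11],"delta_rot": [0,0,0]}
    - {"grip": 255,"linear": [0,0,12.5],"delta_rot": [0,0,0]}

```text
time: 8.65
ee_pos: [0.6752, -0.0057, 0.1675]
tcp_rot: [179.9, -0.2, 21.2]
wrist_force: [-0.6, 0.3, -1.6]
opening: 0.0428
grasp_force: 41.2
```

>>> play_rows:
  targets:
    - {"grip": 255,"linear": [-1.3,-1.5,0],"delta_rot": [0,0,0]}
    - {"grip": 255,"linear": [-3.6,-4.4,0],"delta_rot": [0,0,0]}
    - {"grip": 255,"linear": [-6.4,-7.7,0],"delta_rot": [0,0,0]}
    - {"grip": 255,"linear": [-9.4,-11.3,0],"delta_rot": [0,0,0]}
    - {"grip": 255,"linear": [-12.4,-14.9,0],"delta_rot": [0,0,0]}
    - {"grip": 255,"linear": [-15.4,-18.5,0],"delta_rot": [0,0,0]}
    - {"grip": 255,"linear": [-18.4,-22.1,0],"delta_rot": [0,0,0]}
    - {"grip": 255,"linear": [-21.2,-25.5,0],"delta_rot": [0,0,0]}
    - {"grip": 255,"linear": [-23.2,-27.9,0],"delta_rot": [0,0,0]}
    - {"grip": 255,"linear": [-24.2,-29.1,0],"delta_rot": [0,0,0]}

```text
time: 9.65
ee_pos: [0.4308, -0.2984, 0.1641]
tcp_rot: [180.0, -0.0, 21.1]
wrist_force: [-0.2, -0.5, -1.9]
opening: 0.0427
grasp_force: 41.1
```

>>> play_rows:
  targets:
    - {"grip": 255,"linear": [0,0,-2],"delta_rot": [0,0,0]}
    - {"grip": 255,"linear": [0,0,-5],"delta_rot": [0,0,0]}
    - {"grip": 255,"linear": [0,0,-8],"delta_rot": [0,0,0]}
    - {"grip": 255,"linear": [0,0,-10],"delta_rot": [0,0,0]}
    - {"grip": 255,"linear": [0,0,-11.2],"delta_rot": [0,0,0]}
    - {"grip": 255,"linear": [0,0,-11.9],"delta_rot": [0,0,0]}
    - {"grip": 255,"linear": [0,0,-12.2],"delta_rot": [0,0,0]}
    - {"grip": 255,"linear": [0,0,-12.2],"delta_rot": [0,0,0]}

```text
time: 10.45
ee_pos: [0.4329, -0.2963, 0.0439]
tcp_rot: [180.0, -0.1, 21.2]
wrist_force: [-5.9, 7.6, 13.7]
opening: 0.0429
grasp_force: 42.8
```

>>> play_rows:
  targets:
    - {"grip": 60,"linear": [0,0,0],"delta_rot": [0,0,0]}
    - {"grip": 60,"linear": [0,0,0],"delta_rot": [0,0,0]}
    - {"grip": 60,"linear": [0,0,0],"delta_rot": [0,0,0]}
    - {"grip": 60,"linear": [0,0,2],"delta_rot": [0,0,0]}
    - {"grip": 60,"linear": [0,0,6],"delta_rot": [0,0,0]}
    - {"grip": 60,"linear": [0,0,11],"delta_rot": [0,0,0]}
    - {"grip": 60,"linear": [1,1,15.6],"delta_rot": [0,0,0]}
    - {"grip": 60,"linear": [4,3.5,15.6],"delta_rot": [0,0,0]}
    - {"grip": 60,"linear": [7.5,6.5,15.6],"delta_rot": [0,0,0]}
    - {"grip": 60,"linear": [11,9.5,15.6],"delta_rot": [0,0,0]}

```text
time: 11.45
ee_pos: [0.5438, -0.2009, 0.198]
tcp_rot: [179.9, -0.1, 21.1]
wrist_force: [1.2, -0.6, -0.4]
opening: 0.0655
grasp_force: 0.0
```

>>> play_rows:
  targets:
    - {"grip": 60,"linear": [4,3,0],"delta_rot": [0,0,0]}
    - {"grip": 60,"linear": [8,5.5,0],"delta_rot": [0,0,0]}
    - {"grip": 60,"linear": [11,7.2,0],"delta_rot": [0,0,0]}
    - {"grip": 60,"linear": [12.7,7.9,0],"delta_rot": [0,0,0]}
    - {"grip": 60,"linear": [12.7,7.9,0],"delta_rot": [0,0,0]}
    - {"grip": 60,"linear": [12.7,7.9,0],"delta_rot": [0,0,0]}

```text
time: 12.05
ee_pos: [0.6694, -0.1227, 0.1968]
tcp_rot: [-180.0, 0.1, 21.2]
wrist_force: [-0.2, -0.1, -0.4]
opening: 0.0652
grasp_force: 0.0
```

```bash
python3 - <<'E'
from h import *
p=wristlook(.670,-.1225,.078,.1,.03)
p=wristlook(.670,-.1225,.03,.06,.03); save(p,"w3")
p=bot.camera("top"); W=cloud(p).reshape(-1,3); q=W[(np.hypot(W[:,0]-.433,W[:,1]+.297)<.05)&(W[:,2]>.08)&(W[:,2]<.11)]
print("ginger cap",len(q),np.round(q.max(0),3),cv2.minEnclosingCircle((q[:,:2]*1000).astype(np.float32)))
save(p,"t3")
E
```

```text
tcp [ 0.6691 -0.123   0.1972] [-180.     0.    21.2] q6 [-10.4 148.4]
441 rect ((673.004150390625, -120.76036071777344), (18.112794876098633, 18.066015243530273), 21.660245895385742) circ ((672.7056274414062, -120.72993469238281), 9.698118209838867)
tcp [ 0.6688 -0.1233  0.1976] [180.    0.   21.1] q6 [-10.4 148.4]
289 rect ((676.5206909179688, -121.69851684570312), (33.23008346557617, 25.656328201293945), 71.98979187011719) circ ((672.5736083984375, -120.84757232666016), 17.164669036865234)Traceback (most recent call last):
  File "<stdin>", line 5, in <module>
    return umr_maximum(a, axis, None, out, keepdims, initial, where)
ValueError: zero-size array to reduction operation maximum which has no identity
```

View pics/w3.png

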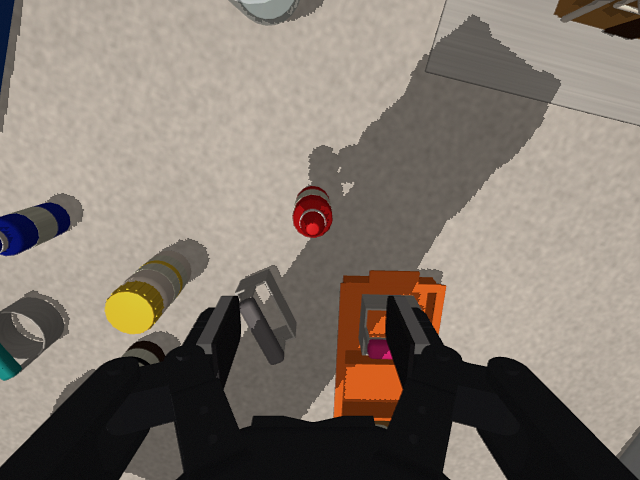

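The red bottle is at (312,212), where expected. Grasping it now.

>>> play_rows:
  targets:
    - {"grip": 60,"linear": [0.2,0.1,-5],"delta_rot": [0,0,0]}
    - {"grip": 60,"linear": [0.2,0.1,-9.5],"delta_rot": [0,0,0]}
    - {"grip": 60,"linear": [0.2,0.1,-13],"delta_rot": [0,0,0]}
    - {"grip": 60,"linear": [0.2,0.1,-15.5],"delta_rot": [0,0,0]}
    - {"grip": 60,"linear": [0.2,0.1,-16.5],"delta_rot": [0,0,0]}
    - {"grip": 60,"linear": [0.2,0.1,-16.5],"delta_rot": [0,0,0]}
    - {"grip": 255,"linear": [0.2,0.1,-16.5],"delta_rot": [0,0,0]}
    - {"grip": 255,"linear": [0.2,0.1,-16.5],"delta_rot": [0,0,0]}
    - {"grip": 255,"linear": [0.2,0.1,-16.5],"delta_rot": [0,0,0]}
    - {"grip": 255,"linear": [0.2,0.1,-16.5],"delta_rot": [0,0,0]}

```text
time: 13.2
ee_pos: [0.6726, -0.1219, 0.0347]
tcp_rot: [179.9, -0.2, 21.2]
wrist_force: [-0.3, 0.1, 6.7]
opening: 0.0326
grasp_force: 39.7
```

>>> play_rows:
  targets:
    - {"grip": 255,"linear": [0,0,1],"delta_rot": [0,0,0]}
    - {"grip": 255,"linear": [0,0,4],"delta_rot": [0,0,0]}
    - {"grip": 255,"linear": [0,0,8],"delta_rot": [0,0,0]}
    - {"grip": 255,"linear": [0,0,12],"delta_rot": [0,0,0]}
    - {"grip": 255,"linear": [0,0,14],"delta_rot": [0,0,0]}

```text
time: 13.7
ee_pos: [0.6723, -0.1218, 0.1776]
tcp_rot: [179.8, -0.3, 21.2]
wrist_force: [0.2, -0.5, -1.2]
opening: 0.0329
grasp_force: 39.9
```

```bash
python3 - <<'E'
from h import *
p=bot.camera("side"); save(p,"s3"); W=cloud(p)
for n in ["ginger_jar","red_bottle","square_cutter"]:
    for r in bot.trace(p,n)[:1]:
        P=W[r["pixels"]];P=P[~np.isnan(P[:,0])];print(n,r["conf"],r["box"],np.round(P.min(0),3),np.round(P.max(0),3))
E
```

```text
ginger_jar 0.98 [310.9, 378.4, 344.1, 444.1] [ 0.409 -0.32   0.006] [ 0.454 -0.257  0.097]
red_bottle 0.83 [476.0, 193.2, 505.5, 251.4] [ 0.654 -0.147 -0.003] [0.747 0.072 0.245]
square_cutter 0.8 [403.5, 344.0, 462.3, 411.4] [ 0.544 -0.28   0.001] [ 0.616 -0.187  0.07 ]
```

View pics/s3.png

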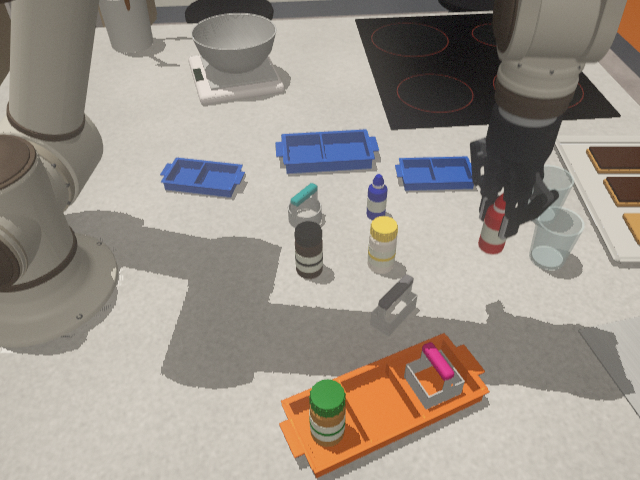

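The ginger jar (327,410) and square cutter (435,375) are both upright in the orange tray, and the red bottle is in hand. Placing it in the middle compartment.

>>> play_rows:
  targets:
    - {"grip": 255,"linear": [-1.5,-1.3,0],"delta_rot": [0,0,0]}
    - {"grip": 255,"linear": [-4.5,-4,0],"delta_rot": [0,0,0]}
    - {"grip": 255,"linear": [-8,-7,0],"delta_rot": [0,0,0]}
    - {"grip": 255,"linear": [-11.5,-10.2,0],"delta_rot": [0,0,0]}
    - {"grip": 255,"linear": [-14.5,-12.8,0],"delta_rot": [0,0,0]}
    - {"grip": 255,"linear": [-16.2,-14.3,0],"delta_rot": [0,0,0]}
    - {"grip": 255,"linear": [-16.9,-14.9,0],"delta_rot": [0,0,0]}
    - {"grip": 255,"linear": [-16.9,-14.9,-2],"delta_rot": [0,0,0]}
    - {"grip": 255,"linear": [-16.9,-14.9,-5],"delta_rot": [0,0,0]}
    - {"grip": 255,"linear": [-16.9,-14.9,-8.5],"delta_rot": [0,0,0]}

```text
time: 14.9
ee_pos: [0.5028, -0.2704, 0.0859]
tcp_rot: [180.0, -0.0, 21.2]
wrist_force: [0.1, -0.8, -0.7]
opening: 0.033
grasp_force: 39.9
```

>>> play_rows:
  targets:
    - {"grip": 255,"linear": [0,0,-2.2],"delta_rot": [0,0,0]}
    - {"grip": 255,"linear": [0,0,-4],"delta_rot": [0,0,0]}
    - {"grip": 255,"linear": [0,0,-5],"delta_rot": [0,0,0]}
    - {"grip": 255,"linear": [0,0,-5.3],"delta_rot": [0,0,0]}
    - {"grip": 255,"linear": [0,0,-5.3],"delta_rot": [0,0,0]}

```text
time: 15.4
ee_pos: [0.5026, -0.2693, 0.037]
tcp_rot: [-180.0, -0.1, 21.3]
wrist_force: [-11.0, 9.3, 27.9]
opening: 0.0326
grasp_force: 46.0
```

>>> play_rows:
  targets:
    - {"grip": 255,"linear": [0,0,0.15],"delta_rot": [0,0,0]}
    - {"grip": 85,"linear": [0,0,0.15],"delta_rot": [0,0,0]}
    - {"grip": 85,"linear": [0,0,0.15],"delta_rot": [0,0,0]}
    - {"grip": 85,"linear": [0,0,0.2],"delta_rot": [0,0,0]}
    - {"grip": 85,"linear": [0,0,2],"delta_rot": [0,0,0]}
    - {"grip": 85,"linear": [0,0,6],"delta_rot": [0,0,0]}
    - {"grip": 85,"linear": [0,0,11],"delta_rot": [0,0,0]}
    - {"grip": 85,"linear": [0,2,15.5],"delta_rot": [0,0,0]}
    - {"grip": 85,"linear": [-0.5,6,16.3],"delta_rot": [0,0,0.1]}
    - {"grip": 85,"linear": [-1.3,11,16.3],"delta_rot": [0,0,0.2]}

```text
time: 16.4
ee_pos: [0.4905, -0.1614, 0.1991]
tcp_rot: [179.8, -0.1, 32.7]
wrist_force: [-0.3, 1.3, -0.6]
opening: 0.057
grasp_force: 0.0
```

>>> play_rows:
  targets:
    - {"grip": 85,"linear": [-1,5,0],"delta_rot": [0,0,0.1]}
    - {"grip": 85,"linear": [-2,10,0],"delta_rot": [0,0,0.2]}
    - {"grip": 85,"linear": [-3,15,0],"delta_rot": [0,0,0.247]}
    - {"grip": 85,"linear": [-4,20,0],"delta_rot": [0,0,0.247]}
    - {"grip": 85,"linear": [-5,24,0],"delta_rot": [0,0,0.247]}
    - {"grip": 85,"linear": [-5.6,26.5,0],"delta_rot": [0,0,0.247]}
    - {"grip": 85,"linear": [-5.6,27.6,0],"delta_rot": [0,0,0.247]}
    - {"grip": 85,"linear": [-5.6,27.6,0],"delta_rot": [0,0,0.247]}
    - {"grip": 85,"linear": [-5.6,27.6,0],"delta_rot": [0,0,0.247]}

```text
time: 17.3
ee_pos: [0.4339, 0.1141, 0.1971]
tcp_rot: [180.0, 0.0, 46.8]
wrist_force: [-0.6, -0.4, -0.2]
opening: 0.0572
grasp_force: 0.0
```

```bash
python3 - <<'E'
from h import *
p=wristlook(.4327,.1165,.056,.07); save(p,"w4")
p=bot.camera("side"); save(p,"s4")
E
```

```text
tcp [0.4339 0.1137 0.1971] [-180.     0.    46.7] q6 [ 14.7 148. ]
1297 rect ((433.1596984863281, 119.87664794921875), (58.847434997558594, 15.441812515258789), 46.95492935180664) circ ((433.5014953613281, 119.50785064697266), 29.650835037231445)
```

View pics/s4.png

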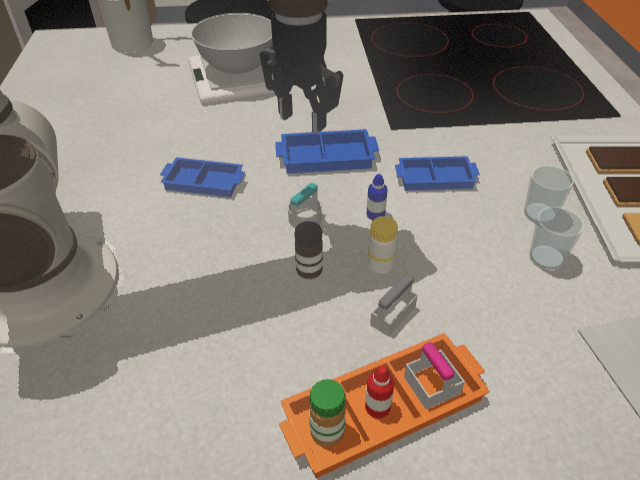

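The orange tray is complete and upright: ginger jar (327,410), red bottle (380,392), square cutter (435,375). Now the round cutter.

>>> play_rows:
  targets:
    - {"grip": 85,"linear": [-0.1,0.4,-5],"delta_rot": [0,0,0]}
    - {"grip": 85,"linear": [-0.1,0.4,-10],"delta_rot": [0,0,0]}
    - {"grip": 85,"linear": [-0.1,0.4,-13.5],"delta_rot": [0,0,0]}
    - {"grip": 85,"linear": [-0.1,0.4,-15.2],"delta_rot": [0,0,0]}
    - {"grip": 85,"linear": [-0.1,0.4,-15.6],"delta_rot": [0,0,0]}
    - {"grip": 85,"linear": [-0.1,0.4,-15.6],"delta_rot": [0,0,0]}
    - {"grip": 255,"linear": [-0.1,0.4,-15.6],"delta_rot": [0,0,0]}
    - {"grip": 255,"linear": [-0.1,0.4,-15.6],"delta_rot": [0,0,0]}
    - {"grip": 255,"linear": [-0.1,0.4,-15.6],"delta_rot": [0,0,0]}
    - {"grip": 255,"linear": [-0.1,0.4,-15.6],"delta_rot": [0,0,0]}

```text
time: 18.4
ee_pos: [0.4333, 0.1188, 0.0425]
tcp_rot: [179.9, -0.1, 46.8]
wrist_force: [-0.4, -0.8, 6.2]
opening: 0.0153
grasp_force: 39.4
```

>>> play_rows:
  targets:
    - {"grip": 255,"linear": [0,0,0],"delta_rot": [0,0,0]}
    - {"grip": 255,"linear": [0,0,1],"delta_rot": [0,0,0]}
    - {"grip": 255,"linear": [0,0,4],"delta_rot": [0,0,0]}
    - {"grip": 255,"linear": [0,0,8],"delta_rot": [0,0,0]}
    - {"grip": 255,"linear": [0,0,12],"delta_rot": [0,0,0]}

```text
time: 18.9
ee_pos: [0.432, 0.1186, 0.163]
tcp_rot: [-180.0, 0.0, 46.8]
wrist_force: [0.9, 0.2, -0.7]
opening: 0.0149
grasp_force: 39.2
```

>>> play_rows:
  targets:
    - {"grip": 255,"linear": [0.6,1.2,0],"delta_rot": [0,0,0]}
    - {"grip": 255,"linear": [2,4,0],"delta_rot": [0,0,0]}
    - {"grip": 255,"linear": [4,8,0],"delta_rot": [0,0,0]}
    - {"grip": 255,"linear": [6,12,0],"delta_rot": [0,0,0]}
    - {"grip": 255,"linear": [8,15.5,0],"delta_rot": [0,0,0]}
    - {"grip": 255,"linear": [9.2,17.6,0],"delta_rot": [0,0,0]}
    - {"grip": 255,"linear": [9.6,18.4,0],"delta_rot": [0,0,0]}
    - {"grip": 255,"linear": [9.6,18.4,-2],"delta_rot": [0,0,0]}
    - {"grip": 255,"linear": [9.6,18.4,-5],"delta_rot": [0,0,0]}
    - {"grip": 255,"linear": [9.6,18.4,-8],"delta_rot": [0,0,0]}

```text
time: 19.9
ee_pos: [0.5284, 0.3024, 0.0807]
tcp_rot: [180.0, -0.0, 46.8]
wrist_force: [0.7, -0.7, -1.1]
opening: 0.015
grasp_force: 39.3
```

>>> play_rows:
  targets:
    - {"grip": 255,"linear": [0,0,-1.6],"delta_rot": [0,0,0]}
    - {"grip": 255,"linear": [0,0,-2.8],"delta_rot": [0,0,0]}
    - {"grip": 255,"linear": [0,0,-3.3],"delta_rot": [0,0,0]}
    - {"grip": 255,"linear": [0,0,-3.3],"delta_rot": [0,0,0]}

```text
time: 20.3
ee_pos: [0.5285, 0.3024, 0.0483]
tcp_rot: [-180.0, 0.0, 46.8]
wrist_force: [-0.9, -0.5, -0.6]
opening: 0.0154
grasp_force: 39.2
```

>>> play_rows:
  targets:
    - {"grip": 255,"linear": [0,0,-0.1],"delta_rot": [0,0,0]}
    - {"grip": 110,"linear": [0,0,-0.1],"delta_rot": [0,0,0]}
    - {"grip": 110,"linear": [0,0,-0.1],"delta_rot": [0,0,0]}
    - {"grip": 110,"linear": [0,0,0],"delta_rot": [0,0,0]}
    - {"grip": 110,"linear": [0,0,2],"delta_rot": [0,0,0]}
    - {"grip": 110,"linear": [0,0,6],"delta_rot": [0,0,0]}
    - {"grip": 50,"linear": [0,0,11],"delta_rot": [0,0,0]}
    - {"grip": 0,"linear": [0,-2,15.2],"delta_rot": [0,0,0]}
    - {"grip": 0,"linear": [0.5,-6,15.2],"delta_rot": [0,0,0]}
    - {"grip": 0,"linear": [1,-11,15.2],"delta_rot": [0,0,0]}

```text
time: 21.3
ee_pos: [0.5392, 0.1932, 0.2022]
tcp_rot: [179.9, -0.2, 47.0]
wrist_force: [0.8, -0.9, -0.9]
opening: 0.0857
grasp_force: 0.0
```

>>> play_rows:
  targets:
    - {"grip": 0,"linear": [0.3,-5,0],"delta_rot": [0,0,0]}
    - {"grip": 0,"linear": [0.6,-10,0],"delta_rot": [0,0,0]}
    - {"grip": 0,"linear": [0.8,-14.5,0],"delta_rot": [0,0,0]}
    - {"grip": 0,"linear": [1,-18,0],"delta_rot": [0,0,0]}
    - {"grip": 0,"linear": [1.1,-19.9,0],"delta_rot": [0,0,0]}
    - {"grip": 0,"linear": [1.1,-19.9,0],"delta_rot": [0,0,0]}
    - {"grip": 0,"linear": [1.1,-19.9,0],"delta_rot": [0,0,0]}

```text
time: 22.0
ee_pos: [0.5496, -0.0061, 0.2005]
tcp_rot: [180.0, -0.0, 46.7]
wrist_force: [0.3, 0.9, -0.2]
opening: 0.0854
grasp_force: 0.0
```

```bash
python3 - <<'E'
from h import *
p=wristlook(.5495,-.0075,.08,.1); save(p,"w5")
p=bot.camera("side"); save(p,"s5")
E
```

```text
tcp [ 0.5496 -0.0056  0.2005] [180.   -0.   46.8] q6 [ -0.6 132.6]
2222 rect ((550.1985473632812, -6.214504241943359), (42.04294967651367, 42.17783737182617), 61.61644744873047) circ ((549.775390625, -6.792174339294434), 21.75525665283203)
```

View pics/s5.png

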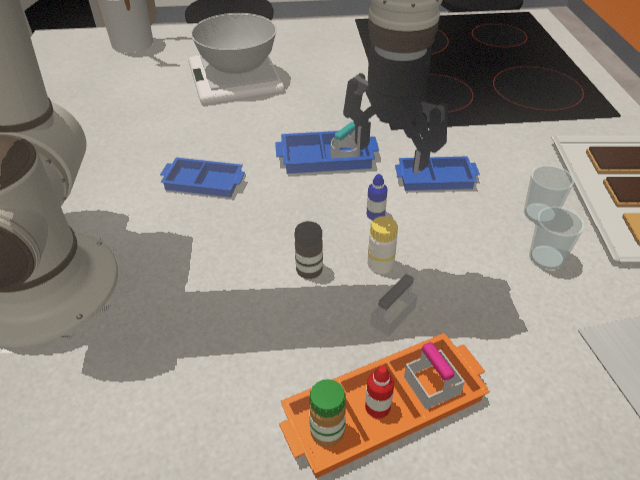

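The round cutter is in the blue tray's large compartment (345,145). Next the sugar jar, yellow cap at (383,228).

>>> play_rows:
  targets:
    - {"grip": 0,"linear": [0,-0.1,-5],"delta_rot": [0,0,0]}
    - {"grip": 0,"linear": [0,-0.1,-9.5],"delta_rot": [0,0,0]}
    - {"grip": 0,"linear": [0,-0.1,-13],"delta_rot": [0,0,0]}
    - {"grip": 0,"linear": [0,-0.1,-15.5],"delta_rot": [0,0,0]}
    - {"grip": 0,"linear": [0,-0.1,-16.2],"delta_rot": [0,0,0]}
    - {"grip": 0,"linear": [0,-0.1,-16.2],"delta_rot": [0,0,0]}
    - {"grip": 255,"linear": [0,-0.1,-16.2],"delta_rot": [0,0,0]}
    - {"grip": 255,"linear": [0,-0.1,-16.2],"delta_rot": [0,0,0]}
    - {"grip": 255,"linear": [0,-0.1,-16.2],"delta_rot": [0,0,0]}
    - {"grip": 255,"linear": [0,-0.1,-16.2],"delta_rot": [0,0,0]}

```text
time: 23.1
ee_pos: [0.5504, -0.007, 0.0399]
tcp_rot: [179.9, -0.1, 46.8]
wrist_force: [-1.8, 0.4, 5.3]
opening: 0.0426
grasp_force: 41.3
```

>>> play_rows:
  targets:
    - {"grip": 255,"linear": [0,0,1],"delta_rot": [0,0,0]}
    - {"grip": 255,"linear": [0,0,4],"delta_rot": [0,0,0]}
    - {"grip": 255,"linear": [0,0,8],"delta_rot": [0,0,0]}
    - {"grip": 255,"linear": [0,0,12],"delta_rot": [0,0,0]}
    - {"grip": 255,"linear": [0,0,14],"delta_rot": [0,0,0]}

```text
time: 23.6
ee_pos: [0.5504, -0.0072, 0.183]
tcp_rot: [179.8, -0.2, 46.8]
wrist_force: [-0.4, 0.7, -1.2]
opening: 0.0424
grasp_force: 41.1
```

>>> play_rows:
  targets:
    - {"grip": 255,"linear": [-0.4,1.2,0],"delta_rot": [0,0,0]}
    - {"grip": 255,"linear": [-1.3,4,0],"delta_rot": [0,0,0]}
    - {"grip": 255,"linear": [-2.7,8,0],"delta_rot": [0,0,0]}
    - {"grip": 255,"linear": [-4,12,0],"delta_rot": [0,0,0]}
    - {"grip": 255,"linear": [-5.4,16,0],"delta_rot": [0,0,0]}
    - {"grip": 255,"linear": [-6.7,20,0],"delta_rot": [0,0,0]}
    - {"grip": 255,"linear": [-8,24,0],"delta_rot": [0,0,0]}
    - {"grip": 255,"linear": [-9.2,27.5,0],"delta_rot": [0,0,0]}
    - {"grip": 255,"linear": [-10.1,30,0],"delta_rot": [0,0,0]}
    - {"grip": 255,"linear": [-10.4,31,0],"delta_rot": [0,0,0]}

```text
time: 24.6
ee_pos: [0.4437, 0.305, 0.1771]
tcp_rot: [-180.0, 0.1, 47.0]
wrist_force: [0.5, -0.6, -1.5]
opening: 0.0428
grasp_force: 41.1
```

>>> play_rows:
  targets:
    - {"grip": 255,"linear": [0,0,-2],"delta_rot": [0,0,0]}
    - {"grip": 255,"linear": [0,0,-5],"delta_rot": [0,0,0]}
    - {"grip": 255,"linear": [0,0,-8],"delta_rot": [0,0,0]}
    - {"grip": 255,"linear": [0,0,-11],"delta_rot": [0,0,0]}
    - {"grip": 255,"linear": [0,0,-12.5],"delta_rot": [0,0,0]}
    - {"grip": 255,"linear": [0,0,-13.2],"delta_rot": [0,0,0]}
    - {"grip": 255,"linear": [0,0,-13.5],"delta_rot": [0,0,0]}
    - {"grip": 255,"linear": [0,0,-13.5],"delta_rot": [0,0,0]}

```text
time: 25.4
ee_pos: [0.446, 0.3031, 0.0445]
tcp_rot: [180.0, -0.1, 46.8]
wrist_force: [-0.3, 0.5, -1.6]
opening: 0.0425
grasp_force: 41.2
```

>>> play_rows:
  targets:
    - {"grip": 255,"linear": [0,0,-0.1],"delta_rot": [0,0,0]}
    - {"grip": 65,"linear": [0,0,-0.1],"delta_rot": [0,0,0]}
    - {"grip": 65,"linear": [0,0,-0.1],"delta_rot": [0,0,0]}
    - {"grip": 65,"linear": [0,0,0],"delta_rot": [0,0,0]}
    - {"grip": 65,"linear": [0,0,2],"delta_rot": [0,0,0]}
    - {"grip": 65,"linear": [0,0,6],"delta_rot": [0,0,0]}
    - {"grip": 65,"linear": [0,0,11],"delta_rot": [0,0,0]}
    - {"grip": 65,"linear": [0,0,15],"delta_rot": [0,0,0]}
    - {"grip": 65,"linear": [-3,-4,18],"delta_rot": [0,0,0]}
    - {"grip": 65,"linear": [-6,-8,20],"delta_rot": [0,0,0]}

```text
time: 26.4
ee_pos: [0.3921, 0.2316, 0.2399]
tcp_rot: [180.0, -0.0, 46.9]
wrist_force: [-0.6, -1.1, 1.1]
opening: 0.0641
grasp_force: 0.0
```

>>> play_rows:
  targets:
    - {"grip": 65,"linear": [-2,-5,2],"delta_rot": [0,0,0]}
    - {"grip": 65,"linear": [-2,-9,4],"delta_rot": [0,0,0]}
    - {"grip": 65,"linear": [-2,-12,5],"delta_rot": [0,0,0]}
    - {"grip": 65,"linear": [-2,-12,5],"delta_rot": [0,0,0]}
    - {"grip": 65,"linear": [-2,-12,5],"delta_rot": [0,0,0]}
    - {"grip": 65,"linear": [-2,-12,5],"delta_rot": [0,0,0]}

```text
time: 27.0
ee_pos: [0.3723, 0.1124, 0.288]
tcp_rot: [-180.0, 0.0, 46.8]
wrist_force: [0.5, 1.1, 0.4]
opening: 0.0638
grasp_force: 0.0
```

```bash
python3 - <<'E'
from h import *
A=[]
for c in ["top","side"]:
    p=bot.camera(c); save(p,c+"9"); A.append(p["color"]); W=cloud(p)
    for n in "square_cutter ginger_jar red_bottle round_cutter sugar_jar clove_jar blue_bottle finger_cutter".split():
        for r in bot.trace(p,n)[:1]:
            P=W[r["pixels"]];P=P[~np.isnan(P[:,0])];zt=np.percentile(P[:,2],95);T=P[P[:,2]>zt-.01]
            print(c,n,round(r["conf"],2),np.round(r["box"]),"topz",round(zt,3),np.round((T.min(0)+T.max(0))/2,3))
cv2.imwrite("pics/end.png",cv2.resize(np.hstack([A[0][60:420,120:540],A[1][90:450,150:500]])[...,::-1],(800,374)))
E
```

```text
top square_cutter 0.7 [430. 153. 473. 193.] topz 0.069 [ 0.579 -0.242  0.065]
top ginger_jar 0.7 [469. 232. 510. 262.] topz 0.095 [ 0.431 -0.296  0.091]
top red_bottle 0.95 [456. 201. 483. 226.] topz 0.093 [ 0.5   -0.269  0.089]
top clove_jar 0.6 [317. 238. 340. 265.] topz 0.092 [ 0.431 -0.007  0.087]
top blue_bottle 0.94 [248. 173. 274. 193.] topz 0.089 [0.561 0.117 0.086]
top finger_cutter 0.66 [368. 169. 407. 208.] topz 0.065 [ 0.55  -0.118  0.061]
side square_cutter 0.93 [404. 344. 464. 410.] topz 0.068 [ 0.58  -0.245  0.064]
side ginger_jar 0.61 [309. 378. 348. 446.] topz 0.095 [ 0.432 -0.298  0.091]
side red_bottle 0.82 [363. 363. 392. 419.] topz 0.092 [ 0.501 -0.272  0.089]
side round_cutter 0.81 [331. 122. 361. 158.] topz 0.068 [0.528 0.299 0.064]
side sugar_jar 0.95 [292. 116. 317. 162.] topz 0.094 [0.446 0.3   0.09 ]
side clove_jar 0.7 [296. 222. 324. 280.] topz 0.091 [ 0.432 -0.01   0.087]
side blue_bottle 0.96 [366. 175. 387. 222.] topz 0.085 [0.561 0.112 0.083]
side finger_cutter 0.61 [368. 277. 419. 335.] topz 0.064 [ 0.549 -0.12   0.06 ]
```

View pics/end.png

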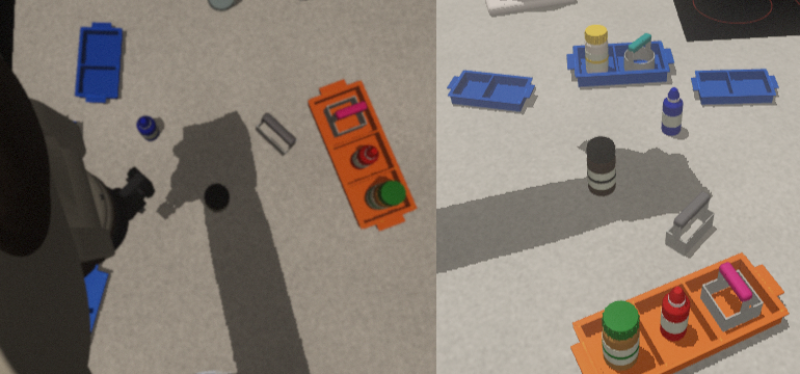

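All five items stand in their compartments at the right heights. The clove jar, blue bottle and finger cutter have not moved, and the arm is clear of everything.

```bash
python3 -c "
from workcell import bot
print(bot.job_done())"
```

```text
the job is handed in; nothing more can be done
None
```

Both trays are made up as asked and the job was handed in at about 27 s: all five items are upright in their own compartments, and the rest of the stock was not moved.

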